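Find the push catch that still springs and hold it half in

TASK

One of the three brass push catches in the sloping locker panel still springs; the other two have stuck. Take the amber-handled screwdriver out of the tool block, feel gently with its tip for the catch that gives, and finish still holding the screwdriver square to the panel, its tip on that catch's centre dot, pushing lightly so that the stud is sunk about half way and stays there for me to oil. Do not let go at the end, do not force the stuck ones, and leave the other things on the bench where they are.

Things in the scene. Friction and masses are not known exactly. Their poses are not given: they have to be found in the camera images.
- driver: Amber-handled screwdriver, 184 mm long, 0.08 kg, standing blade down in the tool block. Own +y runs from blade to handle; its long axis is the line x = 0, z = +12 mm of its frame. Tip at y = -92 mm (starts 7 mm above the bench), round fluted handle 24 mm thick from y = -2 to +92 mm (98 to 192 mm above the bench at first). Steel shaft 6.4 mm thick, flat blade 6 mm wide.
- driver_tip (a point): The tip of the screwdriver's blade, on its long axis (same axes as the screwdriver).
- tool_block: Fixed dark wooden block 70 x 100 x 65 mm high; origin under its centre, z up. The screwdriver stands in the socket in the middle of its top: 9 mm wide, 58 mm deep, straight down. Two more, narrower sockets are empty.
- panel: Fixed light wooden panel 150 x 250 x 18 mm on battens, face sloping 20 degrees. Origin on the bench under the face's centre (58 mm up), z up, +y level across, +x towards the high edge; cleats 6 mm high at both ends. Three alike flat brass studs at y = +70, 0, -70 mm, 26 mm across, 12 mm proud, slide in square to the face; a dark dot marks each centre.
- spot_left (a point): Centre dot on top of the stud at y = +70 mm of the panel, where it is when not pushed (does not move with the stud). Its z axis points out of the panel, square to the face; x up the slope, y level across it.
- spot_mid (a point): The same for the middle stud.
- spot_right (a point): The same for the stud at y = -70 mm of the panel.
- springy_stud (a joint): How far the good stud is pushed in (m): 0 out, 0.010 the end of its travel, half way 0.005. Its spring needs about 0.9 N per mm. It may be any of the three; they look alike.
- stuck_stud_1 (a joint): How far one of the stuck studs is pushed in (m). A stuck stud gives only about 1 mm for each 6 N; more than 0.004 counts as forced.
- stuck_stud_2 (a joint): The same for the other stuck stud.
- tape: Bystander: black tape measure 64 x 66 x 34 mm, near the front edge of the bench. Origin under its centre.
- sanding: Bystander: brown sanding block 62 x 112 x 30 mm, behind the panel. Origin under its centre.

How it is judged:
By the outcome, as a careful person would: the job done as asked, in the order asked, and still so for the second after the job is handed in, while the arm keeps its last pose, push and grip.
It also fails if it takes over 51 s, if anything falls off the work surface, if the arm or the gripper's body presses on something with over 40 N, if the wrist force passes 120 N, or if a joint passes its speed limit or range.

ROBOT

A 6-joint arm with a two-finger parallel gripper is mounted at the origin on a cart in front of the work surface, level with it; the furniture and walls round the work are solid. World frame = base frame: x ahead of the robot, y to its left, z up, the work surface at z = 0. Lengths are in m, angles in rad, forces in N, time in s.
With the tool pointing down it reaches from about 0.225 to 0.875 m from the base axis. Payload 3.4 kg.
Tool frame: the origin (TCP) lies at the very end of the fingers, on their centre line; the grasp point (between the pads) lies 19 mm behind it; z points along the fingers, y is the line along which they close (so a half turn about z gives the same grasp; the last joint's range is limited). The gripper opens to 85 mm and grips with 20 to 120 N. Pads are 22 mm wide; open, the fingers measure 114 mm over their backs; the gripper's body (76 mm by 85 mm) begins 54 mm behind the grasp point. The pads swing forward as they close: fully open they stand 13 mm farther back than shut.
Start: joints at [-1.406, 0.276, 1.505, -0, 1.361, -0.121], TCP at [0.162, -0.552, 0.231] pointing down, gripper open.
Joint ranges: [-2.89, 2.89], [-0.75, 2.08], [0.22, 2.7], [-1.18, 4.32], [0.11, 2.71], [-2.7, 2.7]. Speed limits (rad/s): [2.57, 2.57, 3.14, 3.14, 3.14, 3.14].

INTERFACE

Orientations are given as a unit quaternion [w, x, y, z].
In Python, from rig import manip, eyes gives the robot as it stands.
- The arm moves only by the tool servo_tool, never from a script. Its argument "series" is text: rows parted by semicolons, each of 7 numbers parted by spaces: the shift along the tool's x, y, z in m, then the turn, a rotation vector about the tool's x, y, z in degrees, then the closure, from 0 (fully open) to 1 (shut). In form: dx dy dz ax ay az fingers; .... A call has 1 to 5 rows; each row is the pose to reach, as a shift and turn from the pose commanded when the call began, along the tool's axes at that moment; what a row does not reach only later rows make up. A row lasts 1/10 s, in which the tool goes at most 50 mm and 8.59 degrees, less where a joint would pass 70% of its speed; a pose out of reach is approached as far as the arm can. A call with a gripper value outside its range is refused whole. The fingers move at their own pace and stop on an object; "squeeze" is the grip in N (left out, the last holds). Time passes only in rows, so rows that repeat a pose let the fingers close. It gives the time, the measured TCP pose, the force, the opening and the grip force at its end, in the units of the state.
- manip.get_state(): the state, without advancing time (a new reading comes with each control period).
- eyes.get_image(name): name is "scene" or "side" or "wrist"; returns the picture (384x512x3 uint8, red, green, blue); there is no depth.
- eyes.camera_info(name): a dict with "fx", "fy", "cx", "cy" (pixels), "eye" and "orientation" of the camera in the world. Camera axes: x right, y down, z forward; pixel columns grow to the right and rows downward; lengths in m; the calibration is good to about 2 mm. A picture is of the moment at which its call begins: read the wrist's pose just before it. camera_info takes no time and is no camera call; for the wrist camera it gives the pose at the moment of the call.
- manip.sign_off(): hands the job in; it is judged then, once.
The state is a dict: "clock": time; "qpos": joint angles; "qd": joint speeds; "effort": joint torques, N m; "position": TCP position; "ee_rot": TCP orientation; "contact_force": force on the tool from outside, world axes, zero at the start; "moment": the same for the moment, N m; "width": finger opening in m; "gripper_force": force on a finger pad.
Only numpy, scipy, OpenCV 4.12 (cv2) and the standard library are available. Lean on these libraries where they do the work, as an engineer would, in place of code of your own. Each camera call takes 0.05 s, during which the arm holds its last target. There are 200 camera calls.

## Working session

There is one attempt and no reset: what is moved stays moved. The work goes in short steps, Python scripts to look and compute and a tool call to move; the robot and the scene stay as the last step left them, time stands still between calls to the robot, and variables do not carry over. Pictures are saved under pics/ and viewed, at most 10 in all, crops included, and the job is handed in when it is done.

Besides the shell and the picture viewer there is one more tool, called as name(argument=value, ...) on one line, values as JSON. servo_tool: Moves the arm, as the interface text tells. Its arguments: {"type":"object","properties":{"series":{"type":"string"},"squeeze":{"type":"number"}},"required":["series"]}

```bash
mkdir -p pics; ls; python3 - <<'E'
from rig import manip, eyes
import cv2,numpy as np
ims=[]
for n in ["scene","side","wrist"]:
    im=eyes.get_image(n); cv2.imwrite(f"pics/{n}0.png",im[:,:,::-1]); print(n,eyes.camera_info(n))
    ims.append(im)
s=manip.get_state(); print(s)
E
```

```text
pics
scene {'fx': 448.06976356636966, 'fy': 448.06976356636966, 'cx': 260.2747207035754, 'cy': 184.4120472064313, 'eye': array([-0.01591174,  0.58414019,  0.8972065 ]), 'orientation': array([ 0.16090084, -0.42177687,  0.83436052, -0.31631902])}
side {'fx': 455.1810739499351, 'fy': 455.1810739499351, 'cx': 259.51099583156906, 'cy': 190.4511051258363, 'eye': array([ 0.24306631, -0.66112265,  0.61924393]), 'orientation': array([-0.47943657,  0.8533566 , -0.17701362,  0.10290422])}
wrist {'fx': 302.83482729434644, 'fy': 302.83482729434644, 'cx': 252.6903860597726, 'cy': 185.5278423838457, 'eye': array([ 0.2298635 , -0.53185573,  0.37323648]), 'orientation': array([ 0.11269079,  0.79253203, -0.59326944, -0.08500074])}
{'clock': 0.15, 'qpos': array([-1.40600178e+00,  2.76411655e-01,  1.50583120e+00,  2.44172464e-06,
        1.36069313e+00, -1.21005793e-01]), 'qd': array([-0.00118451, -0.00330942, -0.00444303,  0.00024202, -0.00105327,
       -0.00067896]), 'effort': array([ 1.17722531e-03, -4.17144656e+01, -2.46032578e+01, -1.99893589e-04,
        7.66613841e-03,  2.57627408e-05]), 'position': array([ 0.16203518, -0.55129083,  0.23066457]), 'ee_rot': array([-6.71531563e-04,  9.89806947e-01,  1.42414031e-01, -1.35109836e-05]), 'contact_force': array([-0.15676446,  0.60178627,  0.18890688]), 'moment': array([-0.00126263,  0.00910522, -0.0073279 ]), 'gripper_force': 0.0, 'width': 0.08510895399896595}
```

View pics/scene0.png

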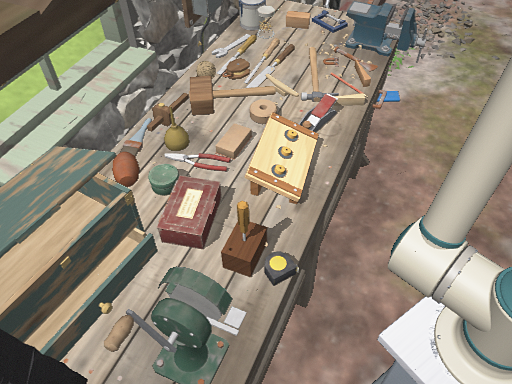

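View pics/side0.png

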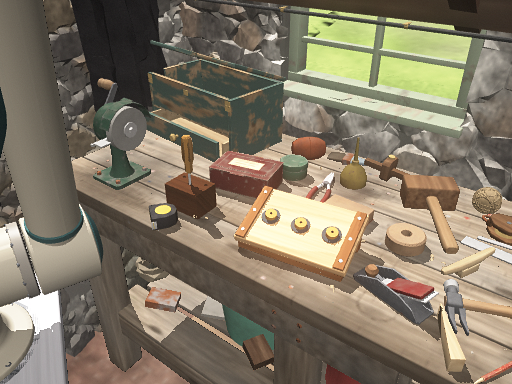

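Scene view: the driver stands at about (243,215) in the block (245,250), and the studs are at (291,134), (285,152), (280,170). Side view: driver at (187,155), studs at (271,215), (300,225), (332,234). I'll crop in for exact points.

```bash
cat > h.py <<'E'
import numpy as np, cv2
from scipy.spatial.transform import Rotation as R
from rig import manip, eyes
def rot(q): return R.from_quat(np.roll(q,-1))
def ray(ci,p):
    d=np.array([(p[0]-ci['cx'])/ci['fx'],(p[1]-ci['cy'])/ci['fy'],1.])
    d=rot(ci['orientation']).apply(d); return np.array(ci['eye']),d/np.linalg.norm(d)
def tri(obs):  # [(ci,pixel)...] -> point, rms miss
    A=np.zeros((3,3));b=np.zeros(3)
    for ci,p in obs:
        e,d=ray(ci,p);P=np.eye(3)-np.outer(d,d);A+=P;b+=P@e
    x=np.linalg.solve(A,b)
    return x,[round(1e3*np.linalg.norm((np.eye(3)-np.outer(ray(c,p)[1],ray(c,p)[1]))@(x-c['eye'])),1) for c,p in obs]
def proj(ci,x):
    v=rot(ci['orientation']).inv().apply(np.array(x)-ci['eye']); return np.array([v[0]/v[2]*ci['fx']+ci['cx'],v[1]/v[2]*ci['fy']+ci['cy']])
E
python3 - <<'E'
import cv2,numpy as np
a=cv2.imread('pics/scene0.png')[105:285,215:330]; b=cv2.imread('pics/side0.png')[125:280,150:375]
a=cv2.resize(a,None,fx=3.3,fy=3.3,interpolation=cv2.INTER_CUBIC)
cv2.imwrite('pics/c1.png',a)
b=cv2.resize(b,None,fx=3.5,fy=3.5,interpolation=cv2.INTER_CUBIC); cv2.imwrite('pics/c2.png',b)
for n in['scene','side']:
    im=cv2.imread(f'pics/{n}0.png'); h=cv2.cvtColor(im,cv2.COLOR_BGR2HSV)
    for nm,lo,hi in [('brass',(18,130,90),(30,255,255)),('amber',(10,150,120),(25,255,255)),('dark',(0,0,0),(180,255,75))]:
        m=cv2.inRange(h,lo,hi)
        k,l,s,c=cv2.connectedComponentsWithStats(m)
        print(n,nm,[(s[i,4],c[i].round(1).tolist()) for i in range(1,k) if s[i,4]>8 and s[i,4]<900 and (215<c[i][0]<330 and 105<c[i][1]<285 if n=='scene' else 150<c[i][0]<375 and 125<c[i][1]<280)])
E
```

```text
scene brass [(np.int32(54), [291.4, 133.8]), (np.int32(60), [285.4, 150.9]), (np.int32(67), [279.2, 169.2]), (np.int32(76), [241.3, 207.7]), (np.int32(10), [246.1, 211.4]), (np.int32(20), [241.2, 223.4]), (np.int32(12), [242.6, 229.5]), (np.int32(189), [277.6, 262.7])]
scene amber [(np.int32(50), [241.8, 205.1])]
scene dark [(np.int32(32), [305.4, 117.8]), (np.int32(120), [324.1, 120.6]), (np.int32(16), [299.9, 199.8]), (np.int32(324), [257.4, 247.3])]
side brass [(np.int32(16), [361.2, 167.3]), (np.int32(28), [344.8, 170.4]), (np.int32(9), [356.3, 179.4]), (np.int32(21), [167.4, 210.5])]
side amber [(np.int32(29), [184.1, 139.7]), (np.int32(11), [186.9, 169.6]), (np.int32(13), [180.2, 175.0]), (np.int32(10), [193.4, 176.5]), (np.int32(9), [203.0, 179.8]), (np.int32(12), [269.8, 217.8]), (np.int32(18), [299.0, 226.8]), (np.int32(24), [330.5, 236.4])]
side dark [(np.int32(666), [185.7, 138.1]), (np.int32(9), [274.7, 130.1]), (np.int32(80), [327.1, 135.9]), (np.int32(28), [229.6, 141.1]), (np.int32(19), [243.3, 139.8]), (np.int32(20), [275.5, 141.8]), (np.int32(21), [217.7, 148.0]), (np.int32(9), [232.9, 145.7]), (np.int32(11), [255.3, 151.3]), (np.int32(20), [212.2, 159.0]), (np.int32(19), [157.2, 241.8]), (np.int32(39), [175.2, 249.7]), (np.int32(25), [193.9, 260.3]), (np.int32(56), [152.6, 264.4]), (np.int32(75), [173.8, 271.8])]
```

View pics/c1.png

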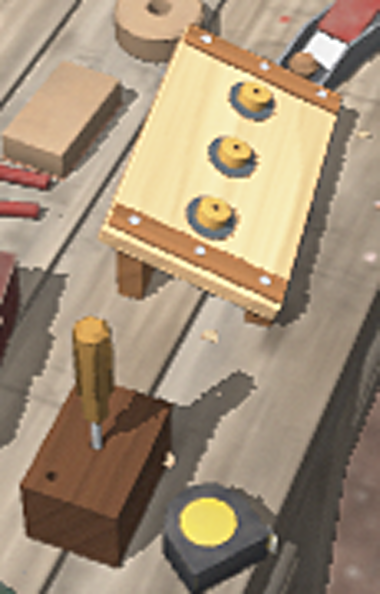

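View pics/c2.png

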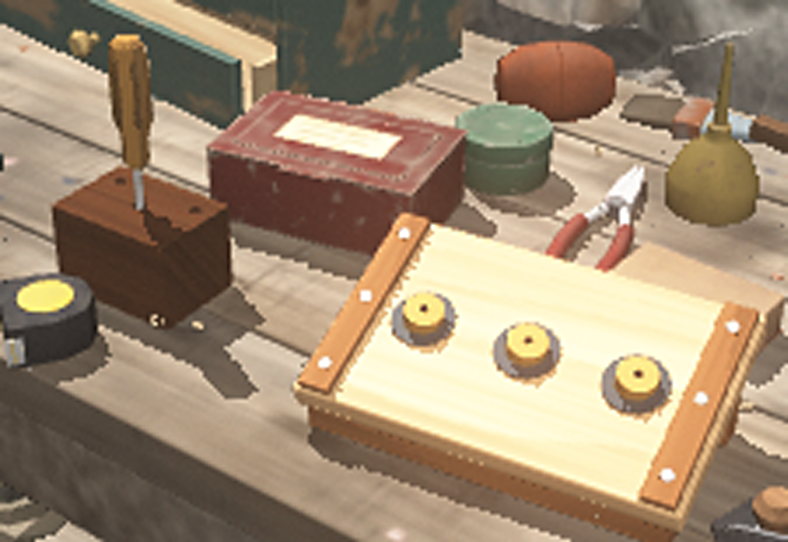

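c1 shows the stud dots near (256,97), (236,152), (213,212), the handle top at (92,325) and the shaft entering the block at (97,447). c2 shows the dots at (424,309), (528,341), (639,373), the handle top at (127,42), the shaft entry at (139,208) and six white cleat screws.

```bash
cat > m.py <<'E'
from h import *
cs={n:eyes.camera_info(n) for n in['scene','side']}
G={n:cv2.cvtColor(cv2.imread(f'pics/{n}0.png'),cv2.COLOR_BGR2GRAY).astype(float) for n in cs}
def ref(n,p,sgn,r=2):
    x,y=[int(round(v)) for v in p]; w=sgn*G[n][y-r:y+r+1,x-r:x+r+1]; w=np.clip(w-np.median(w),0,None)**2
    yy,xx=np.mgrid[y-r:y+r+1,x-r:x+r+1]; return np.array([(w*xx).sum(),(w*yy).sum()])/w.sum()
u=lambda p:(p[0]/3.3+215-.35,p[1]/3.3+105-.35); v=lambda p:(p[0]/3.5+150-.35,p[1]/3.5+125-.35)
def go(name,a,b,s=0):
    a=u(a);b=v(b)
    if s: a=ref('scene',a,s);b=ref('side',b,s)
    x,e=tri([(cs['scene'],a),(cs['side'],b)]);print(name,x.round(4),e,np.round(a,1),np.round(b,1));return x
D=[go('dot',a,b,-1) for a,b in [((213,212),(424,309)),((236,152),(528,341)),((256,97),(639,373))]]
S=[go('scr',a,b,1) for a,b in [((135,219),(404,233)),((200,250),(366,296)),((265,280),(324,362)),((207,38),(733,326)),((265,66),(700,398)),((322,94),(667,475))]]
go('top',(92,325),(127,42));go('entry',(97,447),(139,208))
S=np.array(S);D=np.array(D)
up=(S[0]-S[2]+S[3]-S[5]);al=S[3:].mean(0)-S[:3].mean(0)
n=np.cross(al,up);n/=np.linalg.norm(n);n*=np.sign(n[2]);print('n',n,'tilt',np.degrees(np.arccos(n[2])),'along',al/np.linalg.norm(al),(D[2]-D[0])/np.linalg.norm(D[2]-D[0]),np.linalg.norm(D[2]-D[0]),np.linalg.norm(up)/2)
E
python3 m.py
```

```text
dot [0.5946 0.075  0.0678] [np.float64(0.3), np.float64(0.3)] [279.8 167.6] [270.6 212.7]
dot [0.637  0.0204 0.0658] [np.float64(2.2), np.float64(2.2)] [286.5 150.7] [300.5 221.8]
dot [ 0.6797 -0.035   0.0659] [np.float64(2.4), np.float64(2.4)] [292.6 133.7] [331.9 231.4]
scr [0.6105 0.1401 0.0817] [np.float64(0.2), np.float64(0.2)] [255.5 171.2] [265.  191.3]
scr [0.5697 0.1079 0.0637] [np.float64(0.2), np.float64(0.2)] [275.5 180.1] [254. 209.]
scr [0.5289 0.0758 0.0452] [np.float64(0.1), np.float64(0.1)] [295.3 189. ] [242.2 228.1]
scr [ 0.7458 -0.0331  0.082 ] [np.float64(0.5), np.float64(0.5)] [277.2 116.4] [358.9 217.7]
scr [ 0.7053 -0.0649  0.0633] [np.float64(0.4), np.float64(0.4)] [294.7 124.6] [349.9 238.3]
scr [ 0.6644 -0.0967  0.0447] [np.float64(0.4), np.float64(0.4)] [312.2 132.9] [340.1 260.1]
top [0.4721 0.2714 0.1869] [np.float64(0.6), np.float64(0.6)] [242.5 203.1] [185.9 136.6]
entry [0.4703 0.274  0.0603] [np.float64(0.5), np.float64(0.5)] [244.  240.1] [189.4 184.1]
n [-0.26326896 -0.20746509  0.94215057] tilt 19.584089471779144 along [ 0.61696488 -0.78699017 -0.00089719] [ 0.61193153 -0.79079069 -0.01377987] 0.13904692192759469 0.10997539203720232
```

```bash
cat >> h.py <<'E'
N=np.array([-np.sin(.349)*.787,-np.sin(.349)*.617,np.cos(.349)]); PY=np.array([-.617,.787,0])
def frame(z,x=PY):
    x=x-z*(x@z);x/=np.linalg.norm(x);return R.from_matrix(np.c_[x,np.cross(z,x),z])
DOWN=frame(np.array([0,0,-1.])); SQ=frame(-N)
def plan(p,Rt,s=None):
    s=s or manip.get_state(); r0=rot(s['ee_rot'])
    d=r0.inv().apply(np.array(p)-s['position']); w=np.degrees((r0.inv()*Rt).as_rotvec())
    print('clock',round(s['clock'],2),'d',d.round(4),'w',w.round(2),'rows',round(max(np.linalg.norm(d)/.05,np.linalg.norm(w)/8.59),1),'F',s['contact_force'].round(2))
E
python3 -c "
from h import *
plan([.455,.235,.26],DOWN)"
```

```text
clock 0.15 d [ 0.5028 -0.6718 -0.0284] w [-4.0000e-02 -8.0000e-02 -1.1172e+02] rows 16.8 F [-0.16  0.6   0.19]
```

servo_tool(series="0.03 -0.04 -0.002 0 0 -8 0; 0.06 -0.08 -0.004 0 0 -16 0; 0.09 -0.12 -0.006 0 0 -24 0; 0.12 -0.16 -0.008 0 0 -32 0; 0.15 -0.2 -0.01 0 0 -40 0")

```text
clock: 0.65
position: [0.2498, -0.3157, 0.2411]
ee_rot: [-0.0, 0.88, 0.474, 0.0]
contact_force: [2.3, 0.1, 0.4]
width: 0.0853
gripper_force: 0.0
```

```bash
python3 -c "
from h import *
plan([.455,.235,.26],DOWN)"
```

```text
clock 0.65 d [ 0.5728 -0.1314 -0.0186] w [ 2.000e-02 -3.000e-02 -7.145e+01] rows 11.8 F [2.34 0.14 0.36]
```

servo_tool(series="0.048 -0.011 -0.002 0 0 -8 0; 0.096 -0.022 -0.004 0 0 -16 0; 0.144 -0.033 -0.006 0 0 -24 0; 0.192 -0.044 -0.008 0 0 -32 0; 0.24 -0.055 -0.01 0 0 -40 0")

```text
clock: 1.15
position: [0.3367, -0.0855, 0.2515]
ee_rot: [0.0, 0.665, 0.747, 0.0]
contact_force: [1.1, -0.8, -0.4]
width: 0.0854
gripper_force: 0.0
```

```bash
python3 -c "
from h import *
plan([.455,.235,.26],DOWN)"
```

```text
clock 1.15 d [ 0.3046  0.1547 -0.0086] w [ 3.000e-02  5.000e-02 -3.143e+01] rows 6.8 F [ 1.14 -0.79 -0.36]
```

servo_tool(series="0.044 0.022 -0.001 0 0 -7 0; 0.088 0.044 -0.002 0 0 -14 0; 0.132 0.066 -0.003 0 0 -21 0; 0.176 0.088 -0.004 0 0 -28 0; 0.22 0.11 -0.006 0 0 -31.4 0")

```text
clock: 1.65
position: [0.4215, 0.1456, 0.2572]
ee_rot: [0.0, 0.438, 0.899, -0.0]
contact_force: [1.3, -0.9, 0.1]
width: 0.0852
gripper_force: 0.0
```

servo_tool(series="0.036 0.03 -0.001 0 0 0 0; 0.047 0.084 -0.003 0 0 0 0; 0.047 0.084 -0.003 0 0 0 0")

```text
clock: 1.95
position: [0.462, 0.2364, 0.2596]
ee_rot: [0.001, 0.438, 0.899, 0.001]
contact_force: [-0.1, 0.2, -1.0]
width: 0.0857
gripper_force: 0.0
```

```bash
python3 -c "
from h import *
plan([.455,.235,.26],DOWN)
c=eyes.camera_info('wrist');im=eyes.get_image('wrist');cv2.imwrite('pics/w1.png',im[:,:,::-1])
import pickle;pickle.dump(c,open('w1.pkl','wb'))
for p in [(.471,.2725,.187),(.471,.2725,.065)]: print(proj(c,p))"
```

```text
clock 1.95 d [ 0.0032 -0.0064 -0.0004] w [ 0.18 -0.02 -0.08] rows 0.1 F [-0.13  0.16 -0.97]
[293.47423156 166.14209638]
[278.96055686 142.21022557]
```

View pics/w1.png

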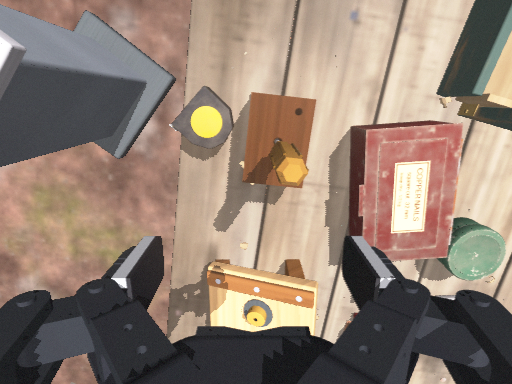

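The wrist view shows the handle's top at about (292,170) and the block's top face with corners (252,93), (316,98), (308,187), (244,182). Nothing stands between the fingers and the handle.

```bash
python3 -c "
from h import *
import pickle;c=pickle.load(open('w1.pkl','rb'));cs={n:eyes.camera_info(n) for n in['scene','side']}
im=cv2.imread('pics/w1.png');h=cv2.cvtColor(im,cv2.COLOR_BGR2HSV)
m=cv2.inRange(h,(14,140,185),(26,255,255));k,l,s,ce=cv2.connectedComponentsWithStats(m)
print([(s[i,4],ce[i].round(1)) for i in range(1,k) if s[i,4]>60])
e,d=ray(c,(280,140));print('block',e+d*(.065-e[2])/d[2])
for t in [(292,170.)]:
  print(tri([(c,t),(cs['scene'],(242.5,203.1)),(cs['side'],(185.9,136.6))]))
  for z in (.187,.192): e,d=ray(c,t);print(e+d*(z-e[2])/d[2])
plan([.471,.2725,.22],DOWN)
"
```

```text
[(np.int32(563), array([293. , 169.5])), (np.int32(691), array([264.9, 288.9])), (np.int32(188), array([256.4, 315.2]))]
block [0.47035174 0.27511013 0.065     ]
(array([0.47196387, 0.27059553, 0.18716029]), [np.float64(0.9), np.float64(1.1), np.float64(0.6)])
[0.47200906 0.26963659 0.187     ]
[0.47074215 0.27014982 0.192     ]
clock 2.0 d [0.0236 0.0313 0.0394] w [ 0.02 -0.02 -0.14] rows 1.1 F [ 0.55 -0.44 -0.52]
```

servo_tool(series="0.0236 0.0313 0 0 0 0 0; 0.0236 0.0313 0.03 0 0 0 0; 0.0236 0.0313 0.07 0 0 0 0; 0.0236 0.0313 0.105 0 0 0 0; 0.0236 0.0313 0.126 0 0 0 0")

```text
clock: 2.5
position: [0.4669, 0.2677, 0.1315]
ee_rot: [-0.002, 0.441, 0.898, -0.002]
contact_force: [-0.1, 0.0, 0.1]
width: 0.0852
gripper_force: 0.0
```

```bash
python3 -c "
from h import *
plan([.471,.272,.133],DOWN)"
```

```text
clock 2.5 d [ 0.0009  0.0058 -0.0015] w [-0.32 -0.05 -0.37] rows 0.1 F [-0.13  0.03  0.14]
```

servo_tool(series="0.001 0.004 -0.001 0 0 0 0; 0.001 0.004 -0.001 0 0 0 0; 0.001 0.004 -0.001 0 0 0 0.3; 0.001 0.004 -0.001 0 0 0 0.5; 0.001 0.004 -0.001 0 0 0 0.7", squeeze=40)

```text
clock: 3.0
position: [0.4726, 0.2732, 0.1365]
ee_rot: [0.001, 0.44, 0.898, 0.001]
contact_force: [-0.1, -0.0, 0.2]
width: 0.0437
gripper_force: 0.0
```

```bash
python3 -c "
from h import *
plan([.471,.272,.133],DOWN)"
```

```text
clock 3.0 d [-0.     -0.002   0.0034] w [ 0.12  0.04 -0.33] rows 0.1 F [-0.07 -0.    0.19]
```

servo_tool(series="0 -0.002 0.002 0 0 0 0.7; 0 -0.002 0.002 0 0 0 0.8; 0 -0.002 0.002 0 0 0 0.9; 0 -0.002 0.002 0 0 0 0.9; 0 -0.002 0.002 0 0 0 0.9", squeeze=40)

```text
clock: 3.5
position: [0.4706, 0.2719, 0.1336]
ee_rot: [0.0, 0.44, 0.898, 0.0]
contact_force: [-1.0, -0.5, 5.3]
width: 0.0231
gripper_force: 39.2
```

servo_tool(series="0 0 0 0 0 0 0.9; 0 0 0 0 0 0 0.9", squeeze=80)

```text
clock: 3.7
position: [0.4706, 0.2719, 0.1337]
ee_rot: [0.0, 0.44, 0.898, 0.0]
contact_force: [-0.5, 0.0, 5.2]
width: 0.0223
gripper_force: 77.9
```

Gripped; now lifting straight up.

servo_tool(series="0 0 -0.01 0 0 0 0.9; 0 0 -0.03 0 0 0 0.9; 0 0 -0.06 0 0 0 0.9; 0 0 -0.1 0 0 0 0.9; 0 0 -0.13 0 0 0 0.9")

```text
clock: 4.2
position: [0.4706, 0.2721, 0.2654]
ee_rot: [0.0, 0.44, 0.898, 0.0]
contact_force: [1.1, 0.9, -1.5]
width: 0.022
gripper_force: 78.5
```

```bash
python3 -c "
from h import *
M=np.array([.636,.0204,.0690])
plan(M+N*(.128+.06),SQ)
for n in['scene','side']: cv2.imwrite(f'pics/{n}1.png',eyes.get_image(n)[:,:,::-1])
s=manip.get_state();print(s['position'],s['width'],s['gripper_force'])
for n in['scene','side']:
  c=eyes.camera_info(n);print(proj(c,s['position']),proj(c,s['position']-[0,0,.128]))
a=cv2.imread('pics/scene1.png')[100:260,190:310];b=cv2.imread('pics/side1.png')[70:230,130:250]
f=lambda a:cv2.resize(a,None,fx=3.3,fy=3.3,interpolation=cv2.INTER_CUBIC)
cv2.imwrite('pics/c3.png',np.hstack([f(a),f(b)]))"
```

```text
clock 4.2 d [-0.3006 -0.0878  0.0196] w [-19.93   0.07  -0.31] rows 6.3 F [ 1.06  0.88 -1.51]
[0.47274018 0.27300822 0.26809887] 0.021715317899973857 78.55295240879059
[240.45288251 176.59843571] [242.55151022 217.44765128]
[183.3191739 101.9979135] [187.77802815 154.60139478]
```

View pics/c3.png

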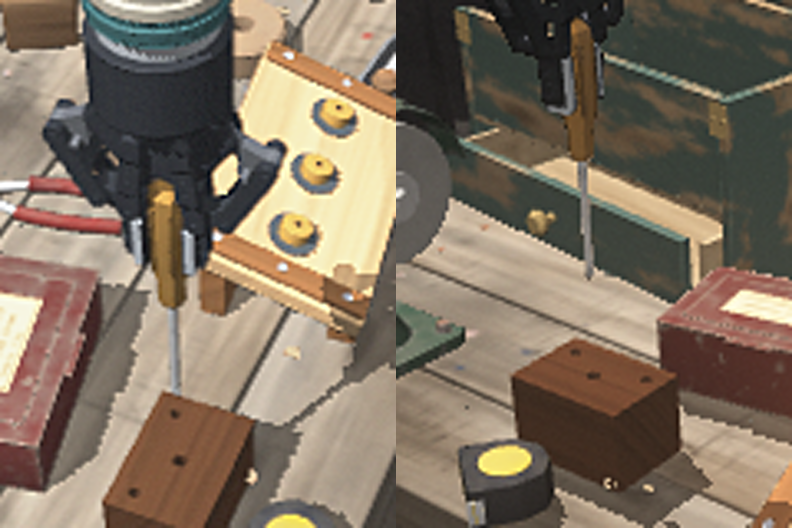

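The driver is held in the fingers. Its tip is at c3 (178,391) and (588,278), the handle's lower end is at (172,303) and (581,157), and the block has not moved.

```bash
python3 -c "
from h import *
cs={n:eyes.camera_info(n) for n in['scene','side']}
s=manip.get_state();r=rot(s['ee_rot']);print(s['position'])
for a,b in [((178,391),(588,278)),((172,303),(581,157))]:
  u=(190+a[0]/3.3-.35,100+a[1]/3.3-.35);v=((b[0]-396)/3.3+130-.35,b[1]/3.3+70-.35)
  x,e=tri([(cs['scene'],u),(cs['side'],v)]);print(x,e,'tool',r.inv().apply(x-s['position']))"
```

```text
[0.47274018 0.27300822 0.26809887]
[0.47136901 0.27244583 0.14118281] [np.float64(1.8), np.float64(1.8)] tool [ 0.00069453 -0.00259014  0.12689638]
[0.47256915 0.27378234 0.22993617] [np.float64(3.5), np.float64(3.5)] tool [ 8.06529731e-04 -1.03131570e-05  3.81624116e-02]
```

```bash
cat >> h.py <<'E'
MID=np.array([.636,.0204,.0690]); SP={'l':MID+.07*PY,'m':MID,'r':MID-.07*PY}
TIP=np.array([0.0004,-.001,.127])
def tipto(k,h,off=(0,0)):
    p=SP[k]+N*h+PY*off[1]+np.cross(PY,N)*off[0]
    plan(p-SQ.apply(TIP),SQ)
E
python3 -c "
from h import *
tipto('l',.015)"
```

```text
clock 4.3 d [-0.2302 -0.0743  0.0652] w [-19.47   0.19  -0.29] rows 5.0 F [ 1.01  0.77 -0.76]
```

servo_tool(series="-0.046 -0.015 0 -4 0 0 0.9; -0.09 -0.03 0.005 -8 0 0 0.9; -0.135 -0.045 0.02 -12 0 0 0.9; -0.18 -0.06 0.035 -16 0 0 0.9; -0.225 -0.073 0.05 -19.5 0.2 -0.3 0.9")

```text
clock: 4.8
position: [0.5494, 0.0479, 0.2121]
ee_rot: [0.073, 0.431, 0.886, 0.154]
contact_force: [0.9, 0.1, -1.6]
width: 0.0221
gripper_force: 78.7
```

servo_tool(series="0 0 0 0 0 0 0.9; 0 0 0 0 0 0 0.9")

```text
clock: 5.0
position: [0.5495, 0.0475, 0.2116]
ee_rot: [0.071, 0.434, 0.885, 0.152]
contact_force: [0.0, 1.0, -1.0]
width: 0.0219
gripper_force: 78.8
```

```bash
python3 -c "
from h import *
tipto('l',.015)"
```

```text
clock 5.0 d [-0.0051  0.0006  0.0095] w [-0.65 -0.23 -0.36] rows 0.2 F [ 0.02  1.02 -0.96]
```

servo_tool(series="-0.005 0.0005 0.01 -0.5 -0.2 -0.3 0.9; -0.005 0.0005 0.01 -0.5 -0.2 -0.3 0.9; -0.005 0.0005 0.01 -0.5 -0.2 -0.3 0.9")

```text
clock: 5.3
position: [0.556, 0.0497, 0.204]
ee_rot: [0.076, 0.428, 0.887, 0.156]
contact_force: [0.6, 1.2, -0.9]
width: 0.0223
gripper_force: 78.7
```

```bash
python3 -c "
from h import *
tipto('l',.015)
ims=[]
for n in['scene','side','wrist']:
  im=eyes.get_image(n)[:,:,::-1];cv2.imwrite(f'pics/{n}2.png',im)
  x,y=proj(eyes.camera_info(n),SP['l']).astype(int);print(n,x,y)
  if n!='wrist':
    x0,y0=x-33,y-40;print(x0,y0);ims.append(cv2.resize(im[y0:y0+66,x0:x0+66],None,fx=6,fy=6,interpolation=cv2.INTER_CUBIC))
cv2.imwrite('pics/c4.png',np.hstack(ims))"
```

```text
clock 5.3 d [-0.0027 -0.003   0.0002] w [-0.04 -0.05  0.39] rows 0.1 F [ 0.65  1.18 -0.92]
scene 280 167
247 127
side 269 212
236 172
wrist 248 174
```

View pics/c4.png

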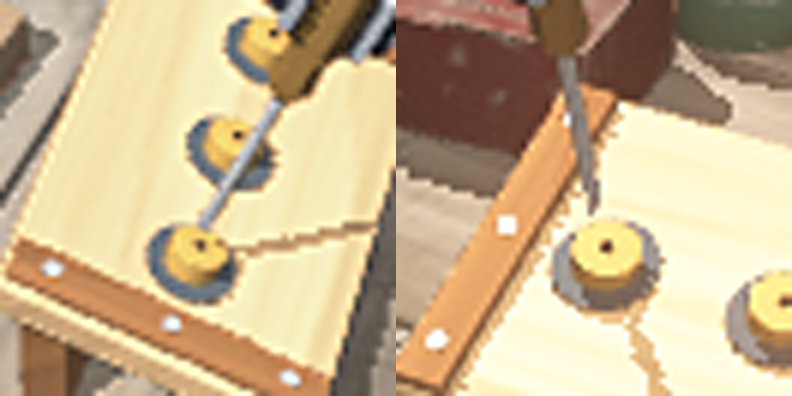

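c4 shows the tip hovering at (201,226) and (593,212), with the left stud's dot at (201,245) and (606,246).

```bash
cat > t.py <<'E'
from h import *
import sys
cs={n:eyes.camera_info(n) for n in['scene','side']}
def rel(tip,dot):  # pixel pairs (scene,side)
    x,e=tri(list(zip(cs.values(),tip)));y,f=tri(list(zip(cs.values(),dot)));d=x-y
    print('tip',x.round(4),e,'dot',y.round(4),f,'rel mm: upslope %.1f across(+y) %.1f out %.1f'%(d@np.cross(PY,N)*1e3,d@PY*1e3,d@N*1e3))
    return x,y
E
python3 -c "
from t import *
x,y=rel([(280.1,164.3),(268.4,206.9)],[(280.1,167.4),(270.6,212.6)])
s=manip.get_state();print(s['clock'],s['position'],rot(s['ee_rot']).inv().apply(x-s['position']))
tipto('l',.015)
eyes.get_image('side');tipto('l',.015)
"
```

```text
tip [0.5908 0.0771 0.0832] [np.float64(0.6), np.float64(0.6)] dot [0.5942 0.0744 0.0685] [np.float64(0.3), np.float64(0.3)] rel mm: upslope 4.0 across(+y) 4.3 out 14.2
5.45 [0.55656436 0.04901743 0.20452957] [1.08823824e-03 3.64920205e-05 1.29108023e-01]
clock 5.45 d [-0.0019 -0.0032  0.0007] w [0.02 0.04 0.38] rows 0.1 F [ 0.69  0.51 -1.31]
clock 5.5 d [-0.0017 -0.0031  0.0008] w [0.03 0.06 0.36] rows 0.1 F [-0.74 -0.38 -1.14]
```

servo_tool(series="-0.004 -0.0037 0 0 0 0.3 0.9; -0.004 -0.0037 0.006 0 0 0.3 0.9; -0.004 -0.0037 0.011 0 0 0.3 0.9; -0.004 -0.0037 0.011 0 0 0.3 0.9; -0.004 -0.0037 0.011 0 0 0.3 0.9")

```text
clock: 6.0
position: [0.5592, 0.0448, 0.192]
ee_rot: [0.076, 0.431, 0.885, 0.156]
contact_force: [-0.1, 0.8, -0.8]
width: 0.022
gripper_force: 78.8
```

```bash
sed -i 's/^MID=.*; SP/MID=np.array([.637,.0201,.0690]); SP/' h.py; python3 -c "
from t import *
tipto('l',.003)
ims=[]
for n in['scene','side']:
  im=eyes.get_image(n)[:,:,::-1];cv2.imwrite(f'pics/{n}3.png',im)
  x,y=proj(eyes.camera_info(n),SP['l']).astype(int)
  x0,y0=x-20,y-25;print(x0,y0);ims.append(cv2.resize(im[y0:y0+40,x0:x0+40],None,fx=10,fy=10,interpolation=cv2.INTER_CUBIC))
cv2.imwrite('pics/c5.png',np.hstack(ims))
tipto('l',.003)
s=manip.get_state();print(s['contact_force']@N)"
```

```text
clock 6.0 d [0.0022 0.0022 0.0013] w [-0.03  0.03 -0.06] rows 0.1 F [-0.14  0.84 -0.85]
259 142
250 187
clock 6.1 d [0.0024 0.0019 0.0017] w [ 0.    0.07 -0.05] rows 0.1 F [-0.08 -0.65 -0.85]
-0.6378003113206058
```

View pics/c5.png

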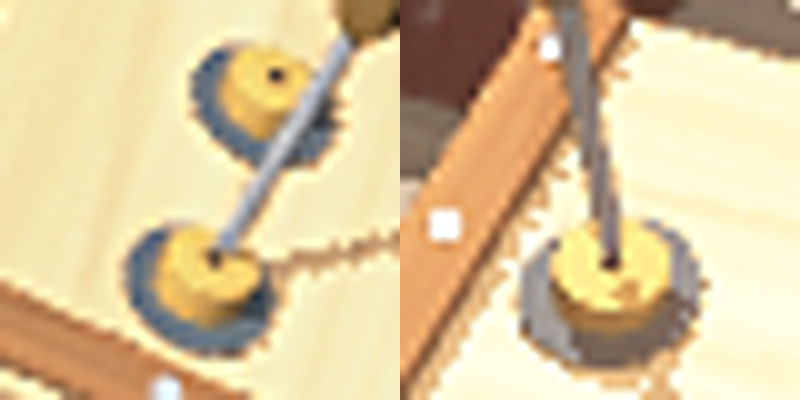

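c5 shows the blade's end centred near (224,249) in the scene half with the dot at (215,258), and near (610,257) in the side half with the dot at (611,262).

```bash
python3 -c "
from t import *
f=lambda a,b:[(259+a[0]/10-.45,142+a[1]/10-.45),(250+b[0]/10-40-.45,187+b[1]/10-.45)]
x,y=rel(f((224,249),(610,257)),f((215,258),(611,262)))
s=manip.get_state();print(rot(s['ee_rot']).inv().apply(x-s['position']))
"
```

```text
tip [0.5933 0.0723 0.0711] [np.float64(0.0), np.float64(0.0)] dot [0.5944 0.0743 0.0682] [np.float64(0.1), np.float64(0.1)] rel mm: upslope -1.0 across(+y) -0.9 out 3.5
[ 0.00094127 -0.00043955  0.12889513]
```

servo_tool(series="0.0012 0.0012 0 0 0 0 0.9; 0.0012 0.0012 0.001 0 0 0 0.9; 0.0012 0.0012 0.002 0 0 0 0.9; 0.0012 0.0012 0.003 0 0 0 0.9; 0.0012 0.0012 0.003 0 0 0 0.9")

```text
clock: 6.6
position: [0.5602, 0.0471, 0.1898]
ee_rot: [0.076, 0.431, 0.885, 0.156]
contact_force: [0.7, 0.6, -0.3]
width: 0.0222
gripper_force: 78.7
```

servo_tool(series="0 0 0.0005 0 0 0 0.9; 0 0 0.001 0 0 0 0.9; 0 0 0.001 0 0 0 0.9")

```text
clock: 6.9
position: [0.5606, 0.0472, 0.1891]
ee_rot: [0.076, 0.431, 0.885, 0.156]
contact_force: [-0.3, -0.5, -0.9]
width: 0.0222
gripper_force: 78.7
```

```bash
sed -i 's/^TIP=.*/TIP=np.array([.001,-.0003,.1285])/' h.py; cat > f.py <<'E'
from h import *
import sys
F=[];P=[]
for i in range(4):
    eyes.get_image('side');s=manip.get_state();F.append(s['contact_force']@N);P.append(s['position'])
print('Fn',np.round(F,2)); p=np.mean(P,0); k=sys.argv[1]
t=p+rot(s['ee_rot']).apply(TIP)-SP[k]; print('tip rel: up %.1f across %.1f out %.1f mm'%(1e3*t@np.cross(PY,N),1e3*t@PY,1e3*t@N)); tipto(k,0)
E
python3 f.py l
```

```text
Fn [-0.77 -0.38 -0.95 -1.33]
tip rel: up -0.0 across -0.6 out -0.8 mm
clock 7.1 d [ 0.0005  0.     -0.0008] w [ 0.    0.06 -0.04] rows 0.0 F [-0.52 -0.34 -1.64]
```

servo_tool(series="0.0003 0 0.0005 0 0 0 0.9; 0.0003 0 0.001 0 0 0 0.9; 0.0003 0 0.001 0 0 0 0.9")

```text
clock: 7.4
position: [0.5608, 0.0476, 0.1884]
ee_rot: [0.077, 0.431, 0.885, 0.156]
contact_force: [-0.3, -0.4, 1.5]
width: 0.0223
gripper_force: 79.0
```

```bash
python3 f.py l
```

```text
Fn [2.83 1.95 2.38 2.72]
tip rel: up 0.1 across -0.5 out -1.6 mm
clock 7.6 d [ 0.0003 -0.     -0.0016] w [ 0.01  0.09 -0.03] rows 0.0 F [-1.83 -1.26  2.09]
```

servo_tool(series="0 0 0.0005 0 0 0 0.9; 0 0 0.001 0 0 0 0.9; 0 0 0.001 0 0 0 0.9")

```text
clock: 7.9
position: [0.5611, 0.0478, 0.1876]
ee_rot: [0.077, 0.431, 0.885, 0.156]
contact_force: [-2.2, -1.8, 4.8]
width: 0.0224
gripper_force: 79.3
```

```bash
python3 f.py l
```

```text
Fn [5.97 6.03 5.2  5.6 ]
tip rel: up 0.2 across -0.6 out -2.4 mm
clock 8.1 d [ 0.0004 -0.0001 -0.0024] w [ 0.02  0.1  -0.02] rows 0.0 F [-2.66 -0.76  5.02]
```

Left gives about 3 N/mm, so it is stuck. Backing off to the middle one.

servo_tool(series="0 0 -0.016 0 0 0 0.9; -0.035 0 -0.016 0 0 0 0.9; -0.0698 0 -0.016 0 0 0 0.9; -0.0698 0 -0.016 0 0 0 0.9; -0.0698 0 -0.0055 0 0 0 0.9")

```text
clock: 8.6
position: [0.6033, -0.0088, 0.1925]
ee_rot: [0.077, 0.432, 0.885, 0.156]
contact_force: [-0.1, 0.7, -1.0]
width: 0.0221
gripper_force: 78.8
```

servo_tool(series="0 0 0 0 0 0 0.9; 0 0 0 0 0 0 0.9")

```text
clock: 8.8
position: [0.6012, -0.007, 0.1913]
ee_rot: [0.075, 0.431, 0.886, 0.156]
contact_force: [0.3, 0.4, -0.2]
width: 0.0226
gripper_force: 78.8
```

```bash
python3 f.py m; python3 -c "
from t import *
ims=[]
for n in['scene','side']:
  im=eyes.get_image(n)[:,:,::-1];cv2.imwrite(f'pics/{n}4.png',im)
  x,y=proj(eyes.camera_info(n),SP['m']).astype(int)
  x0,y0=x-20,y-25;print(x0,y0);ims.append(cv2.resize(im[y0:y0+40,x0:x0+40],None,fx=10,fy=10,interpolation=cv2.INTER_CUBIC))
cv2.imwrite('pics/c6.png',np.hstack(ims))"
```

```text
Fn [ 0.03 -0.49 -0.66 -1.47]
tip rel: up 0.0 across 0.8 out 2.6 mm
clock 9.0 d [-0.0006 -0.0002  0.0029] w [0.02 0.07 0.  ] rows 0.1 F [ 0.03  0.31 -1.49]
266 124
279 196
```

View pics/c6.png

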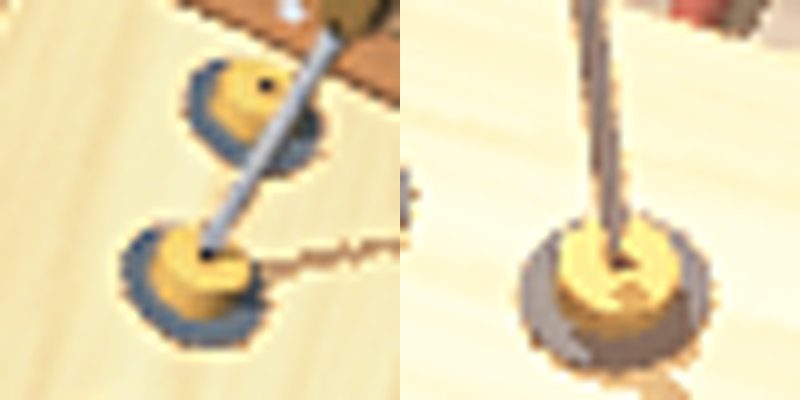

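c6 shows the tip close above the middle dot: tip (210,246) with the dot at (207,254), and tip (614,250) with the dot at (621,262).

```bash
python3 -c "
from t import *
f=lambda a,b:[(266+a[0]/10-.45,124+a[1]/10-.45),(279+b[0]/10-40-.45,196+b[1]/10-.45)]
rel(f((210,246),(614,250)),f((207,254),(621,262)))"
```

```text
tip [0.6367 0.0193 0.0718] [np.float64(0.2), np.float64(0.2)] dot [0.6382 0.0192 0.0681] [np.float64(0.2), np.float64(0.2)] rel mm: upslope 0.2 across(+y) 1.0 out 3.9
```

servo_tool(series="-0.0008 -0.0002 0.001 0 0 0 0.9; -0.0008 -0.0002 0.002 0 0 0 0.9; -0.0008 -0.0002 0.003 0 0 0 0.9; -0.0008 -0.0002 0.0035 0 0 0 0.9; -0.0008 -0.0002 0.0035 0 0 0 0.9")

```text
clock: 9.6
position: [0.6037, -0.0083, 0.1889]
ee_rot: [0.076, 0.431, 0.885, 0.156]
contact_force: [0.1, 0.1, 0.2]
width: 0.0224
gripper_force: 78.8
```

```bash
python3 f.py m
```

```text
Fn [-0.83 -1.25 -0.11 -0.79]
tip rel: up -0.3 across -0.9 out -0.8 mm
clock 9.8 d [ 0.0008  0.0003 -0.0008] w [ 0.    0.06 -0.04] rows 0.0 F [-0.24 -0.24 -0.96]
```

servo_tool(series="0 0 0.0005 0 0 0 0.9; 0 0 0.001 0 0 0 0.9; 0 0 0.001 0 0 0 0.9")

```text
clock: 10.1
position: [0.604, -0.0081, 0.1884]
ee_rot: [0.077, 0.431, 0.885, 0.156]
contact_force: [-0.8, -1.1, 1.2]
width: 0.0223
gripper_force: 79.0
```

```bash
python3 f.py m
```

```text
Fn [1.6  1.79 2.91 1.37]
tip rel: up -0.2 across -1.1 out -1.5 mm
clock 10.3 d [ 0.0009  0.0002 -0.0016] w [ 0.01  0.08 -0.03] rows 0.0 F [-1.2  -1.54  0.77]
```

servo_tool(series="0 0 0.0005 0 0 0 0.9; 0 0 0.001 0 0 0 0.9; 0 0 0.001 0 0 0 0.9")

```text
clock: 10.6
position: [0.6044, -0.008, 0.1876]
ee_rot: [0.077, 0.431, 0.885, 0.156]
contact_force: [-2.2, -1.9, 5.2]
width: 0.0225
gripper_force: 79.3
```

```bash
python3 f.py m
```

```text
Fn [5.43 4.85 5.41 5.99]
tip rel: up -0.1 across -1.2 out -2.4 mm
clock 10.8 d [ 0.0009  0.0001 -0.0025] w [ 0.02  0.09 -0.03] rows 0.1 F [-2.65 -2.14  5.13]
```

Middle is stuck too. Moving on to the right one.

servo_tool(series="0 0 -0.016 0 0 0 0.9; -0.035 0 -0.016 0 0 0 0.9; -0.0693 0 -0.016 0 0 0 0.9; -0.0693 0 -0.016 0 0 0 0.9; -0.0693 0 -0.0055 0 0 0 0.9")

```text
clock: 11.3
position: [0.6463, -0.0641, 0.1923]
ee_rot: [0.077, 0.432, 0.885, 0.156]
contact_force: [-0.5, 1.0, -0.8]
width: 0.0223
gripper_force: 78.8
```

servo_tool(series="0 0 0 0 0 0 0.9; 0 0 0 0 0 0 0.9; 0 0 0 0 0 0 0.9; 0 0 0 0 0 0 0.9")

```text
clock: 11.7
position: [0.6453, -0.063, 0.1927]
ee_rot: [0.077, 0.431, 0.885, 0.156]
contact_force: [0.1, 0.2, -1.5]
width: 0.0224
gripper_force: 78.8
```

```bash
python3 f.py r; python3 -c "
from t import *
ims=[]
for n in['scene','side']:
  im=eyes.get_image(n)[:,:,::-1];cv2.imwrite(f'pics/{n}5.png',im)
  x,y=proj(eyes.camera_info(n),SP['r']).astype(int)
  x0,y0=x-20,y-25;print(x0,y0);ims.append(cv2.resize(im[y0:y0+40,x0:x0+40],None,fx=10,fy=10,interpolation=cv2.INTER_CUBIC))
cv2.imwrite('pics/c7.png',np.hstack(ims))"
```

```text
Fn [-1.43 -1.91 -0.9  -1.06]
tip rel: up -0.0 across -0.1 out 3.1 mm
clock 11.9 d [-0.      0.0002  0.0031] w [ 0.02  0.09 -0.02] rows 0.1 F [-0.02 -0.6  -1.27]
272 107
311 205
```

View pics/c7.png

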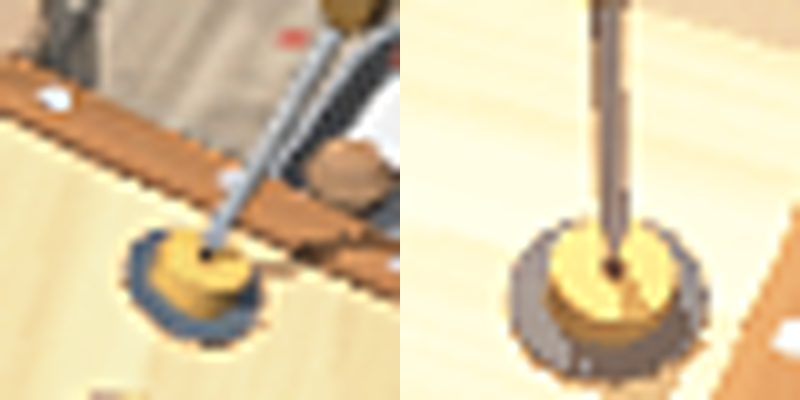

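c7 shows the tip just above the right dot: tip (213,243) with the dot at (207,254), and tip (614,252) with the dot at (614,267).

```bash
python3 -c "
from t import *
f=lambda a,b:[(272+a[0]/10-.45,107+a[1]/10-.45),(311+b[0]/10-40-.45,205+b[1]/10-.45)]
rel(f((213,243),(614,252)),f((207,254),(614,267)))
s=manip.get_state();z=rot(s['ee_rot']).apply([0,0,1]);print('tool axis off',np.degrees(np.arccos(-z@N)))"
```

```text
tip [ 0.6797 -0.0368  0.073 ] [np.float64(0.3), np.float64(0.3)] dot [ 0.6808 -0.0359  0.0684] [np.float64(0.2), np.float64(0.2)] rel mm: upslope 0.2 across(+y) 0.0 out 4.7
tool axis off nan<string>:5: RuntimeWarning: invalid value encountered in arccos
```

servo_tool(series="0 0 0.001 0 0 0 0.9; 0 0 0.002 0 0 0 0.9; 0 0 0.003 0 0 0 0.9; 0 0 0.004 0 0 0 0.9; 0 0 0.004 0 0 0 0.9")

```text
clock: 12.5
position: [0.6465, -0.0627, 0.1884]
ee_rot: [0.076, 0.431, 0.885, 0.156]
contact_force: [-0.2, 0.6, -0.1]
width: 0.0221
gripper_force: 78.8
```

```bash
python3 f.py r
```

```text
Fn [ 0.19 -0.26  0.14  0.3 ]
tip rel: up -0.3 across -0.2 out -1.2 mm
clock 12.7 d [ 0.0001  0.0003 -0.0012] w [-0.    0.06 -0.04] rows 0.0 F [-0.7   0.25  0.17]
```

servo_tool(series="0 0 0.0005 0 0 0 0.9; 0 0 0.001 0 0 0 0.9; 0 0 0.001 0 0 0 0.9")

```text
clock: 13.0
position: [0.6468, -0.0625, 0.1877]
ee_rot: [0.076, 0.431, 0.885, 0.156]
contact_force: [-0.7, 0.0, 0.3]
width: 0.0225
gripper_force: 78.8
```

```bash
python3 f.py r
```

```text
Fn [0.13 0.48 0.11 0.79]
tip rel: up -0.3 across -0.2 out -2.1 mm
clock 13.2 d [ 0.0001  0.0003 -0.0021] w [ 0.01  0.07 -0.04] rows 0.0 F [-0.09 -0.99  0.59]
```

servo_tool(series="0 0.0002 0.001 0 0 0 0.9; 0 0.0003 0.002 0 0 0 0.9; 0 0.0003 0.003 0 0 0 0.9; 0 0.0003 0.0037 0 0 0 0.9; 0 0.0003 0.0037 0 0 0 0.9")

```text
clock: 13.7
position: [0.6479, -0.0616, 0.1844]
ee_rot: [0.076, 0.431, 0.885, 0.156]
contact_force: [-3.1, -0.9, 3.0]
width: 0.0221
gripper_force: 79.2
```

```bash
python3 f.py r;python3 f.py r; python3 -c "
from t import *
s=manip.get_state();z=rot(s['ee_rot']).as_matrix()[:,2];print(np.degrees(np.arccos(min(1,-z@N/np.linalg.norm(N)))))"
```

```text
Fn [3.08 2.95 3.55 3.8 ]
tip rel: up -0.1 across -0.2 out -5.7 mm
clock 13.9 d [ 0.      0.0001 -0.0057] w [-0.    0.07 -0.04] rows 0.1 F [-2.73 -1.43  2.94]
Fn [3.64 3.42 3.8  4.12]
tip rel: up -0.1 across -0.2 out -5.8 mm
clock 14.1 d [ 0.0001  0.0001 -0.0058] w [-0.    0.06 -0.04] rows 0.1 F [-2.61 -1.37  3.33]
0.06304151031023933
```

```bash
python3 -c "
from t import *
g=lambda a:(272+a[0]/10-.45,107+a[1]/10-.45)
k=lambda b:(311+b[0]/10-40-.45,205+b[1]/10-.45)
pn=lambda c,p,q:np.cross(ray(c,p)[1],ray(c,q)[1])
a=np.cross(pn(cs['scene'],g((213,243)),g((330,40))),pn(cs['side'],k((614,252)),k((609,5))));a/=np.linalg.norm(a);a*=np.sign(a[2])
print(a,N,np.degrees(np.arccos(a@N)),'up',np.degrees(a@np.cross(PY,N)),'across',np.degrees(a@PY))"
```

```text
[-0.24897958 -0.227227    0.941476  ] [-0.26912115 -0.21098825  0.93971514] 1.4783369757537865 up 0.34851306254457676 across -1.4442688899204088
```

```bash
python3 -c "
from rig import manip
print(manip.sign_off())"
```

```text
the job is handed in; nothing more can be done
None
```

The right-hand catch (y = -70 mm) is the one that springs: I've handed in with the screwdriver still gripped, square to the panel to within about 1.5° as measured and its tip on that catch's dot, holding the stud in about 5 mm by force and travel; the left and middle catches are stuck and were pressed only about 1 mm each.

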